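Set the bench gauge on the master deadbolt

TASK

Set the bench gauge on the finished brass deadbolt, so that copies can be compared with it: raise the gauge's head, lay the bolt flat on the steel anvil, centred and square under the foot with its thin slotted tail home against the back fence, and let go of it. Then lower the head gently until the sprung foot rests on the thick part of the bolt and the dial's hand has gone half way round (10 mm, straight down), and leave it standing so. The anvil can be at any height, so feel for it: set the bolt down softly, do not drop or ram it. Do not disturb the other things on the desk.

Things in the scene. Friction and masses are not known exactly. Their poses are not given: they have to be found in the camera images.
- gauge: Grey bench gauge (dial comparator), fixed to the desk, 205 x 110 x 210 mm. Origin on the desk exactly under the foot's axis; x points from dial to column; z up. Base x -80 to 125 mm, y -55 to 55, 12 mm high; on it the anvil (see foot_tip). Column (22 mm across) at x 105, top at z 210; the head slides on it and carries an arm (26 mm wide, z 84 to 109), dial, foot and grip.
- gauge_head (a joint): height of the head above its lower stop, m: 0 = all the way down, 0.060 = top of its travel; starts at 0.011 to 0.017. A 6 N friction brake holds it wherever it is left: lifting takes about 9 N, pushing down about 3 N, with the foot on something up to 7 N. All heights given for head parts are for joint 0 and rise with it.
- gauge_foot (a joint): reading of the sprung foot, m: how far it is pushed up into the head, 0 = fully out (nothing under it), 0.026 = limit; spring 1.3 N at 0, 2.4 N at 0.010. As the head goes down on a part, it grows by as much as the head goes down after touching. The dial's hand shows it: up at 0, one turn clockwise for 20 mm, so straight down at 0.010, the wanted reading.
- gauge_grip (a point): centre of the top face of the head's black round grip: upright cylinder of 26 mm diameter, 56 mm tall, at x 42, y 0, z 165 mm in the gauge's frame; moves with the head. Pinch it across the gauge's y to lift the head, or push on its top to lower it.
- foot_tip (a point): centre of the underside of the sprung foot (10 mm round), above the gauge's origin; z 30 mm with head 0, reading 0. Below it the flat steel anvil, x -46 to 42, y -32 to 32 mm, and across its back a fence: face at x = 40 mm, y -23 to 23, 12 mm higher than the anvil. Anvil and fence sit on an adjusting screw and were left with the anvil's top anywhere from z 20 to 40 mm; not measured.
- dial (a point): centre of the round dial above the foot: z 141 mm, radius 30, x -32 to 6 mm in the gauge's frame, a thin spindle cap over it up to z 183. An upright gripper over the bolt's place would strike it: carry the bolt in with the tool leaning back to the gauge's front (-x), fingers pointing down and towards the column, about 30 degrees from vertical, head raised to the top.
- bolt: loose brass deadbolt, 80 x 30 x 28 mm, about 0.36 kg, lying flat. Origin at the centre of its underside, x along it. Thick solid head (28 mm high) x -40 to 12 mm; thin slotted tail (16 mm) x 12 to 40 with an 8 mm round stump, top at 28. Width 30 mm. In place its x axis is the gauge's and its origin is under the foot. Grip it across the head, x about -20.
- bolt_tail (a point): middle of the lower edge of the tail's end face (bolt x = 40 mm), which goes home against the fence
- bolt_front (a point): middle of the lower edge of the head's front face (bolt x = -40 mm)
- file: bystander: flat file with a wooden handle, 192 mm long, lying in front
- oil_bottle: bystander: small oil bottle, 42 mm across, 122 mm tall, standing behind
- blank: bystander: plain brass bar without a tail, a blank for the next bolt, 90 x 30 x 28 mm
- chip_brush: bystander: flat brush, 160 mm long, lying to the right

How it is judged:
On the way:
1. the bolt lies flat on the anvil, tail home against the fence, let go of, with the raised foot clear above it (x of bolt_tail in the frame of gauge above 0.038 m and y of bolt_tail in the frame of gauge between -0.008 and 0.008 m and y of bolt_front in the frame of gauge between -0.01 and 0.01 m and x of bolt_front in the frame of gauge below -0.036 m and z of bolt in the frame of gauge between 0.0185 and 0.0415 m and angle between bolt's own z axis and vertical below 0.06 rad and linear speed of bolt below 0.01 m/s and z of foot_tip in the frame of bolt above 0.03 m and contact force between each of the fingers, gauge_foot and bolt below 0.1 N), for 0.2 s.
At the end, for the whole second after the job is handed in: The bolt lies flat on the anvil, at rest, its tail within 2 mm of the fence, centred within 8 mm at the tail and 10 mm at the front; the foot rests on the bolt's thick part and reads 10 mm (7.5 to 12.5) (x of bolt_tail in the frame of gauge above 0.038 m and y of bolt_tail in the frame of gauge between -0.008 and 0.008 m and y of bolt_front in the frame of gauge between -0.01 and 0.01 m and x of bolt_front in the frame of gauge below -0.036 m and z of bolt in the frame of gauge between 0.0185 and 0.0415 m and angle between bolt's own z axis and vertical below 0.06 rad and linear speed of bolt below 0.01 m/s and value of joint gauge_foot between 0.0075 and 0.0125 m); the robot touches nothing.
It fails at once if the bolt was dropped onto the gauge from more than about 3 mm (moved faster than 0.25 m/s at its place under the foot) (horizontal distance between bolt and gauge below 0.03 m and z of bolt in the frame of gauge below 0.05 m and linear speed of bolt above 0.25 m/s).
It fails at once if the head was slammed down (faster than 0.15 m/s) (velocity of joint gauge_head below -0.15 m/s).
It fails at once if the bolt was rammed against the gauge or pressed hard on it (more than 30 N) (contact force between bolt and gauge above 30 N).
It fails at once if a bystander was moved by more than 20 mm (distance of any of file, oil_bottle, blank, chip_brush from where it was at the start of the episode above 0.02 m).
It also fails if it takes over 70 s, if anything falls off the work surface, if the arm or the gripper's body presses on something with over 40 N, if the wrist force passes 120 N, or if a joint passes its speed limit or range.

ROBOT

A 6-joint arm with a two-finger parallel gripper is mounted at the origin on a cart in front of the work surface, level with it; the furniture and walls round the work are solid. World frame = base frame: x ahead of the robot, y to its left, z up, the work surface at z = 0. Lengths are in m, angles in rad, forces in N, time in s.
With the tool pointing down it reaches from about 0.35 to 0.775 m from the base axis. Payload 5.5 kg.
Tool frame: the origin (TCP) lies at the very end of the fingers, on their centre line; the grasp point (between the pads) lies 19 mm behind it; z points along the fingers, y is the line along which they close (so a half turn about z gives the same grasp; the last joint's range is limited). The gripper opens to 85 mm and grips with 20 to 120 N. Pads are 22 mm wide; open, the fingers measure 114 mm over their backs; the gripper's body (76 mm by 85 mm) begins 54 mm behind the grasp point. The pads swing forward as they close: fully open they stand 13 mm farther back than shut.
Start: joints at [-1.347, 0.313, 0.046, 1.304, 0, 1.431], TCP at [0.205, -0.537, 0.231] pointing down, gripper open.
Joint ranges: [-2.76, 2.76], [-0.86, 1.69], [-1.03, 1.26], [-2.2, 2.34], [-1.47, 1.5], [-3.14, 3.14]. Speed limits (rad/s): [2.57, 2.57, 3.14, 3.14, 3.14, 3.14].

INTERFACE

Orientations are given as a unit quaternion [w, x, y, z].
In Python, from workcell import get_state, read_camera, calibration, hand_in gives the robot as it stands.
- The arm moves only by the tool drive_tool, never from a script. Its argument "deltas" is a list that holds one entry, the list of rows, each a list of 7 numbers: the closure in counts, from 0 (fully open) to 255 (shut), then the shift along the tool's x, y, z in m, then the turn, a rotation vector about the tool's x, y, z in degrees. A call has 1 to 12 rows; each row is the pose to reach, as a shift and turn from the pose commanded when the call began, along the tool's axes at that moment; what a row does not reach only later rows make up. A row lasts 1/8 s, in which the tool goes at most 62.5 mm and 10.7 degrees, less where a joint would pass 70% of its speed; a pose out of reach is approached as far as the arm can. A call with a gripper value outside its range is refused whole. The fingers move at their own pace and stop on an object; "newtons" is the grip in N (left out, the last holds). Time passes only in rows, so rows that repeat a pose let the fingers close. It gives the time, the measured TCP pose, the force, the opening and the grip force at its end, in the units of the state.
- get_state(): the state, without advancing time (a new reading comes with each control period).
- read_camera(name): name is "side" or "top" or "wrist"; returns (picture, depth): 400x640x3 uint8, red, green, blue; 400x640 float32, m along the optical axis (not along the pixel's ray), 0 where there is no reading.
- calibration(name): a dict with "mtx" (3x3 intrinsics, pixels), "world_from_camera" (4x4, takes a point from camera to world coordinates). Camera axes: x right, y up, looking along -z (the intrinsics and any distortion apply to the point x, -y, -z); pixel columns grow to the right and rows downward; lengths in m; the calibration is good to about 2 mm. The wrist camera is an equidistant fisheye: a pixel r from the principal point sees the ray r / f radians off the axis. A picture is of the moment at which its call begins: read the wrist's pose just before it. calibration takes no time and is no camera call; for the wrist camera it gives the pose at the moment of the call.
- hand_in(): hands the job in; it is judged then, once.
The state is a dict: "clock": time; "joint_pos": joint angles; "qvel": joint speeds; "tau": joint torques, N m; "tcp_pos": TCP position; "orientation": TCP orientation; "wrist_force": force on the tool from outside, world axes, zero at the start; "ft_torque": the same for the moment, N m; "finger_gap": finger opening in m; "grip_force": force on a finger pad.
Only numpy, scipy, OpenCV 4.12 (cv2) and the standard library are available. Lean on these libraries where they do the work, as an engineer would, in place of code of your own. Each camera call takes 0.05 s, during which the arm holds its last target. There are 200 camera calls.

## Working session

There is one attempt and no reset: what is moved stays moved. The work goes in short steps, Python scripts to look and compute and a tool call to move; the robot and the scene stay as the last step left them, time stands still between calls to the robot, and variables do not carry over. Pictures are saved under pics/ and viewed, at most 10 in all, crops included, and the job is handed in when it is done.

Besides the shell and the picture viewer there is one more tool, called after "Emit:" in YAML: its name, and indented under it one key for each argument. drive_tool: Moves the arm, as the interface text tells. Its arguments: {"type":"object","properties":{"deltas":{"type":"array","items":{"type":"array","items":{"type":"array","items":{"type":"number"}}}},"newtons":{"type":"number"}},"required":["deltas"]}

```bash
mkdir -p pics; ls; python3 - <<'E'
from workcell import *
import cv2,numpy as np
print(get_state())
for n in ("side","top"):
    p,d=read_camera(n); cv2.imwrite(f"pics/{n}0.png",p[:,:,::-1]); np.save(f"{n}0.npy",d); np.save(f"{n}0c.npy",p)
    print(n,calibration(n))
E
```

```text
pics
{'clock': 0.0, 'joint_pos': array([-1.34659429e+00,  3.14001265e-01,  4.49559000e-02,  1.30363393e+00,
       -8.98391234e-06,  1.43119627e+00]), 'qvel': array([ 9.30054201e-04, -5.96836445e-04,  2.99543506e-03, -4.62181114e-04,
       -1.32332167e-04,  2.74168049e-05]), 'tau': array([ 1.67017475e-03, -4.80628538e+01,  2.98532420e+01,  1.93752546e-02,
        2.82061461e-05, -4.09508289e-06]), 'tcp_pos': array([ 0.20447002, -0.53684181,  0.23039898]), 'orientation': array([-9.40452463e-04,  9.83501135e-01,  1.80899505e-01, -4.43017945e-05]), 'wrist_force': array([-0.00110922,  0.39619053,  0.47509229]), 'ft_torque': array([-0.01824685, -0.01451216, -0.05365333]), 'grip_force': 0.0, 'finger_gap': 0.08507481967101212}
side {'mtx': array([[443.17229712,   0.        , 316.27887019],
       [  0.        , 443.17229712, 197.19515421],
       [  0.        ,   0.        ,   1.        ]]), 'world_from_camera': array([[-9.87024925e-01,  9.70658578e-02, -1.27906281e-01,
         4.26290574e-01],
       [-1.60566718e-01, -5.94908212e-01,  7.87592883e-01,
         3.02594996e-01],
       [ 3.55881922e-04,  7.97911298e-01,  6.02774779e-01,
         6.39681077e-01],
       [ 0.00000000e+00,  0.00000000e+00,  0.00000000e+00,
         1.00000000e+00]])}
top {'mtx': array([[385.71392962,   0.        , 321.10163181],
       [  0.        , 385.71392962, 198.23720646],
       [  0.        ,   0.        ,   1.        ]]), 'world_from_camera': array([[-0.02937696,  0.99146177, -0.12704547,  0.40690284],
       [-0.99926768, -0.03224744, -0.02059624, -0.39670632],
       [-0.02451728,  0.12634738,  0.99168304,  0.95089877],
       [ 0.        ,  0.        ,  0.        ,  1.        ]])}
```

View pics/top0.png

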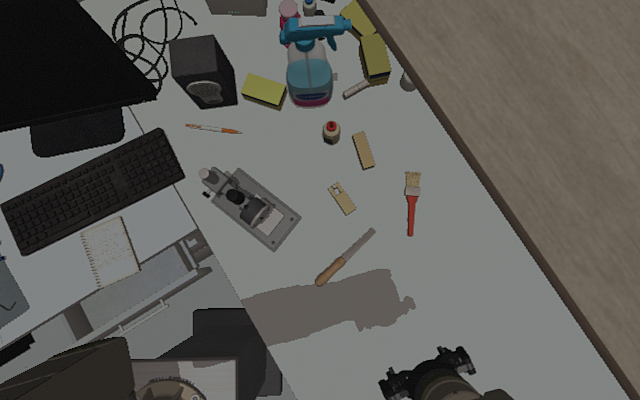

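View pics/side0.png

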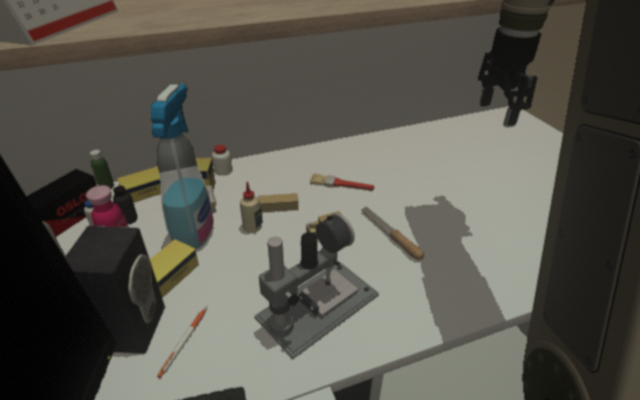

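```bash
cat > h.py <<'E'
import numpy as np,cv2
from workcell import *
def cloud(n,d,c=None):
    c=c or calibration(n); K=c["mtx"]; T=c["world_from_camera"]
    v,u=np.mgrid[0:400,0:640].astype(float)
    P=np.stack([(u-K[0,2])/K[0,0]*d,-(v-K[1,2])/K[1,1]*d,-d],-1)
    P=P@T[:3,:3].T+T[:3,3]; P[d<=0]=np.nan
    return P
E
python3 - <<'E'
from h import *
import os
P=cloud("top",np.load("top0.npy")); Q=cloud("side",np.load("side0.npy"))
def rect(pts,name):
    r=cv2.minAreaRect((pts[:,:2]*1000).astype(np.float32)); print(name,len(pts),np.round(r[0],1),np.round(r[1],1),round(r[2],1),"z",np.round(np.percentile(pts[:,2],[5,50,95]),4))
def box(P,u0,u1,v0,v1,z0,z1):
    p=P[v0:v1,u0:u1].reshape(-1,3); return p[(p[:,2]>z0)&(p[:,2]<z1)]
print("desk z",np.nanmedian(P[195:230,360:395,2]))
b=box(P,322,360,176,220,.008,.06); rect(b,"bolt")
rect(box(P,322,360,176,220,.022,.06),"bolttop"); rect(box(P,322,360,176,220,.01,.022),"tail")
rect(box(P,348,380,125,175,.01,.06),"blank")
rect(box(P,318,345,118,148,.02,.2),"oil")
rect(box(P,310,380,222,290,.004,.06),"file")
rect(box(P,400,425,165,240,.004,.06),"brush")
g=box(P,190,305,160,255,.006,.3); rect(g,"gauge")
rect(box(P,190,305,160,255,.006,.016),"base")
h=np.histogram(g[:,2],np.arange(0,.23,.005)); print(list(zip(np.round(h[1],3),h[0])))
# side cloud of gauge
for a,bb in((.006,.016),(.195,.24)):
    rect(box(Q,250,385,210,355,a,bb),"side gauge %g"%a)
gs=box(Q,250,385,210,355,.006,.3); h=np.histogram(gs[:,2],np.arange(0,.23,.005)); print(list(zip(np.round(h[1],3),h[0])))
t=np.load("top0c.npy")[150:260,190:390,::-1]; s=np.load("side0c.npy")[200:360,240:400,::-1]
cv2.imwrite("pics/c1.png",cv2.resize(t,None,fx=4,fy=4,interpolation=cv2.INTER_CUBIC))
E
```

```text
desk z 0.0011171125892626699
bolt 391 [ 524.3 -428.1] [79.6 30.3] 31.6 z [0.0145 0.0284 0.0316]
bolttop 281 [ 523.2 -428.5] [76.7 30.3] 32.8 z [0.0262 0.029  0.032 ]
tail 105 [ 524.2 -427.8] [79.6 29.9] 31.4 z [0.013  0.0169 0.0199]
blank 496 [ 641.7 -485.2] [90.4 30.5] 15.3 z [0.019  0.0291 0.0316]
oil 339 [ 681.9 -407.3] [41. 41.] 67.3 z [0.0291 0.0759 0.1007]
file 771 [ 387.3 -431.3] [165.5 160.1] 86.1 z [0.0043 0.014  0.025 ]
brush 702 [ 512.8 -598.6] [ 56.8 183.6] 86.4 z [0.0045 0.0121 0.0158]
gauge 4155 [ 503.1 -203.2] [223.8 234.5] 10.8 z [0.0086 0.0171 0.185 ]
base 2032 [ 503.1 -203.2] [223.8 234.5] 10.8 z [0.0075 0.0123 0.0151]
[(np.float64(0.0), np.int64(0)), (np.float64(0.005), np.int64(399)), (np.float64(0.01), np.int64(1516)), (np.float64(0.015), np.int64(183)), (np.float64(0.02), np.int64(164)), (np.float64(0.025), np.int64(300)), (np.float64(0.03), np.int64(24)), (np.float64(0.035), np.int64(23)), (np.float64(0.04), np.int64(2)), (np.float64(0.045), np.int64(0)), (np.float64(0.05), np.int64(0)), (np.float64(0.055), np.int64(0)), (np.float64(0.06), np.int64(0)), (np.flo
[... 2118 characters left out ...]
 (np.float64(0.125), np.int64(174)), (np.float64(0.13), np.int64(156)), (np.float64(0.135), np.int64(479)), (np.float64(0.14), np.int64(136)), (np.float64(0.145), np.int64(153)), (np.float64(0.15), np.int64(165)), (np.float64(0.155), np.int64(169)), (np.float64(0.16), np.int64(163)), (np.float64(0.165), np.int64(182)), (np.float64(0.17), np.int64(203)), (np.float64(0.175), np.int64(335)), (np.float64(0.18), np.int64(289)), (np.float64(0.185), np.int64(53)), (np.float64(0.19), np.int64(46)), (np.float64(0.195), np.int64(58)), (np.float64(0.2), np.int64(39)), (np.float64(0.205), np.int64(105)), (np.float64(0.21), np.int64(42)), (np.float64(0.215), np.int64(0)), (np.float64(0.22), np.int64(0))]
```

View pics/c1.png

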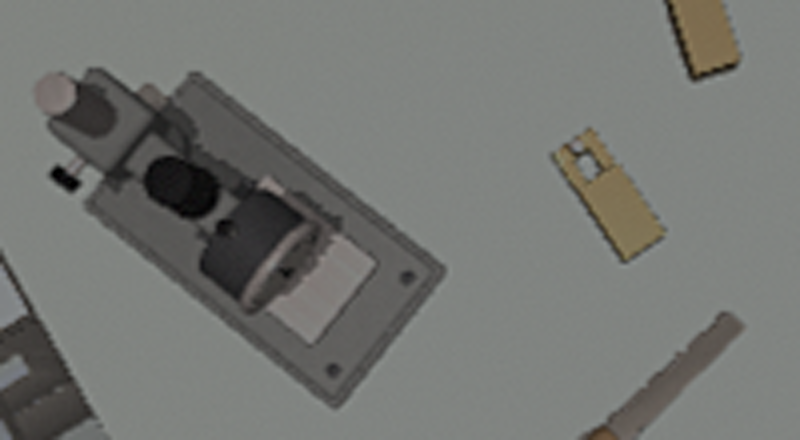

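```bash
cat > g.py <<'E'
from h import *
def base_pose(P,guess):
    # minAreaRect of base-level points near guess; returns x,y,yaw of gauge
    g=P.reshape(-1,3); g=g[np.isfinite(g[:,0])]
    c,s=np.cos(guess[2]),np.sin(guess[2]); q=(g[:,:2]-guess[:2])@np.array([[c,-s],[s,c]])
    m=(q[:,0]>-90)*0+(q[:,0]>-.088)&(q[:,0]<.133)&(abs(q[:,1])<.063)&(g[:,2]>.0075)&(g[:,2]<.0165)
    return q[m],g[m],q,g
E
python3 - <<'E'
from g import *
P=cloud("top",np.load("top0.npy")); Q=cloud("side",np.load("side0.npy"))
c=calibration("top");K=c["mtx"];T=c["world_from_camera"]
def ray(u,v,z):
    d=T[:3,:3]@np.array([(u-K[0,2])/K[0,0],-(v-K[1,2])/K[1,1],-1]); return T[:3,3]+d*(z-T[2,3])/d[2]
C=[ray(x/4+190-.5,y/4+150-.5,.0125)[:2] for x,y in((445,268),(337,405),(195,75),(90,205))]
print(np.round(C,4)); C=np.array(C)
f=(C[0]+C[1])/2; b=(C[2]+C[3])/2; print(np.linalg.norm(f-b),np.linalg.norm(C[0]-C[1]),np.linalg.norm(C[2]-C[3]))
d=(b-f)/np.linalg.norm(b-f); yaw=np.arctan2(d[1],d[0]); o=(f+b)/2-d*.0225; g0=np.array([*o,yaw]); print("guess",g0)
for n,X in(("top",P),("side",Q)):
    qm,gm,q,g=base_pose(X,g0)
    r=cv2.minAreaRect((gm[:,:2]*1000).astype(np.float32)); print(n,r)
    print(" extents",np.round(np.percentile(qm,[.5,99.5],axis=0),4))
    for nm,z0,z1,x0,x1,w in(("coltop",.200,.216,.085,.125,.02),("grip",.165,.19,.022,.062,.02),("anvil",.018,.034,-.05,.045,.04),("dialcap",.19,.205,-.03,.03,.02)):
        m=(g[:,2]>z0)&(g[:,2]<z1)&(q[:,0]>x0)&(q[:,0]<x1)&(abs(q[:,1])<w)
        if m.sum()>5: print(" ",nm,m.sum(),"mid",np.round((q[m].min(0)+q[m].max(0))/2,4),"min/max",np.round(q[m].min(0),4),np.round(q[m].max(0),4),"z",np.round(np.percentile(g[m,2],[5,25,50,75,95]),4))
E
```

```text
[[ 0.4838 -0.3262]
 [ 0.4029 -0.259 ]
 [ 0.6091 -0.1731]
 [ 0.5296 -0.1078]]
0.1975770531644193 0.10524035119403172 0.10286511986298386
guess [ 0.49199846 -0.23383151  0.87901916]
top ((771.061767578125, 63.07957458496094), (3.610908269882202, 0.0), -114.71227264404297)
 extents [[ 0.4049 -0.026 ]
 [ 0.4084 -0.025 ]]
  coltop 109 mid [0.1056 0.0007] min/max [ 0.0944 -0.0096] [0.1168 0.0111] z [0.2035 0.2091 0.2108 0.2115 0.2126]
  grip 146 mid [0.0425 0.0009] min/max [ 0.0297 -0.012 ] [0.0553 0.0138] z [0.1709 0.1789 0.18   0.1812 0.1825]
  anvil 460 mid [-0.0017  0.001 ] min/max [-0.0455 -0.031 ] [0.0421 0.033 ] z [0.0229 0.0245 0.0257 0.0269 0.0286]
  dialcap 19 mid [0.0007 0.0013] min/max [-0.0031 -0.0025] [0.0044 0.0052] z [0.1927 0.1974 0.198  0.1988 0.1993]
side ((1023.6190795898438, -338.11151123046875), (3.8721976280212402, 0.0), 152.3209686279297)
 extents [[ 0.2584 -0.4778]
 [ 0.2592 -0.474 ]]
  coltop 186 mid [0.1099 0.0044] min/max [ 0.0994 -0.006 ] [0.1204 0.0149] z [0.2013 0.2062 0.209  0.2099 0.2106]
  grip 253 mid [0.047  0.0044] min/max [ 0.0343 -0.0085] [0.0598 0.0173] z [0.1667 0.1732 0.1786 0.1795 0.1804]
  anvil 1231 mid [0.0011 0.0042] min/max [-0.0423 -0.0288] [0.0446 0.0373] z [0.0223 0.0236 0.0244 0.0251 0.0261]
  dialcap 30 mid [0.0043 0.0041] min/max [-0.0009  0.0002] [0.0096 0.008 ] z [0.1905 0.1936 0.1957 0.1968 0.1972]
```

```bash
cat >> h.py <<'E'
from scipy.spatial.transform import Rotation as Ro
np.set_printoptions(suppress=True,precision=4)
g0=np.array([0.49199846,-0.23383151]); YAW=0.87901916
def gR(yaw): return Ro.from_euler('z',yaw)
OFF=np.array([.0025,.0026])   # gauge-frame correction, updated later
def gauge(x,y,z):
    return np.r_[g0,0]+gR(YAW).apply([x+OFF[0],y+OFF[1],z])
def togauge(p): return gR(YAW).inv().apply(np.asarray(p)-np.r_[g0,0])-np.r_[OFF,0]
def tool(yaw,tilt=0): return gR(yaw)*Ro.from_euler('x',np.pi)*Ro.from_euler('y',tilt,degrees=True)
def cur(s=None):
    s=s or get_state(); return s["tcp_pos"],Ro.from_quat(s["orientation"],scalar_first=True)
def delta(p,R):
    p0,R0=cur(); r=R0.inv()
    print("shift",r.apply(np.asarray(p)-p0).round(4),"turn",(r*R).as_rotvec(degrees=True).round(2))
E
python3 - <<'E'
from h import *
print(gauge(0,0,0),gauge(.042,0,.165))
delta(gauge(.042,0,.27),tool(YAW))
E
```

```text
[ 0.4916 -0.2302  0.    ] [ 0.5184 -0.1979  0.165 ]
shift [ 0.414  -0.2052 -0.0391] turn [ -0.09  -0.04 -29.52]
```

Emit:
drive_tool:
  deltas:
    - [[0,0,0,-0.039,0,0,0],[0,0.06,-0.03,-0.039,0,0,-7],[0,0.115,-0.057,-0.039,0,0,-14],[0,0.17,-0.084,-0.039,0,0,-20],[0,0.225,-0.112,-0.039,0,0,-26],[0,0.28,-0.139,-0.039,0,0,-29.5],[0,0.335,-0.166,-0.039,0,0,-29.5],[0,0.39,-0.193,-0.039,0,0,-29.5],[0,0.414,-0.205,-0.039,0,0,-29.5],[0,0.414,-0.205,-0.039,0,0,-29.5],[0,0.414,-0.205,-0.039,0,0,-29.5]]

```text
clock: 1.48
tcp_pos: [0.518, -0.1988, 0.2699]
orientation: [-0.0, 0.905, 0.425, -0.0]
wrist_force: [0.7, 1.2, 0.3]
finger_gap: 0.0852
grip_force: 0.0
```

```bash
python3 - <<'E'
from h import *
s=get_state();print(s["joint_pos"],s["wrist_force"],s["clock"])
delta(gauge(.042,0,.149),tool(YAW))
p,d=read_camera("wrist");cv2.imwrite("pics/w1.png",p[:,:,::-1]);c=calibration("wrist");print(c)
E
```

```text
[-0.5108  0.2671  0.0772  1.3818 -0.0005  1.7522] [0.7176 1.1915 0.3325] 1.475
shift [ 0.001  -0.0002  0.1209] turn [-0.04  0.04 -0.03]
{'mtx': array([[309.7069,   0.    , 320.0797],
       [  0.    , 309.7069, 202.3095],
       [  0.    ,   0.    ,   1.    ]]), 'world_from_camera': array([[ 0.7694,  0.6074,  0.1977,  0.5684],
       [-0.6387,  0.7312,  0.2394, -0.1392],
       [ 0.0009, -0.3105,  0.9506,  0.4121],
       [ 0.    ,  0.    ,  0.    ,  1.    ]])}
```

View pics/w1.png

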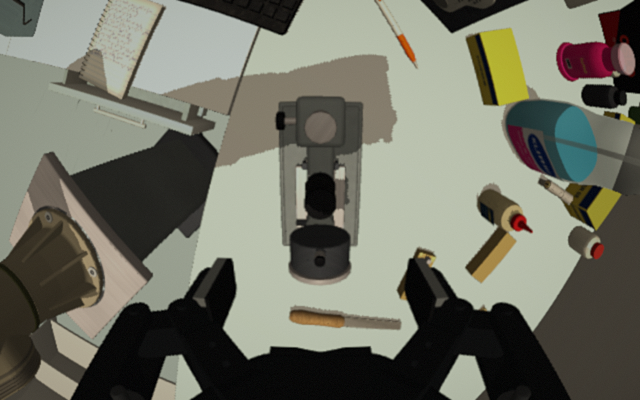

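Emit:
drive_tool:
  deltas:
    - [[0,0.001,0,0.04,0,0,0],[0,0.001,0,0.08,0,0,0],[0,0.001,0,0.11,0,0,0],[0,0.001,0,0.121,0,0,0],[100,0.001,0,0.121,0,0,0],[180,0.001,0,0.121,0,0,0],[255,0.001,0,0.121,0,0,0],[255,0.001,0,0.121,0,0,0],[255,0.001,0,0.121,0,0,0]]
  newtons: 40

```text
clock: 2.65
tcp_pos: [0.5188, -0.1973, 0.1497]
orientation: [-0.0, 0.905, 0.426, -0.0]
wrist_force: [-3.9, 3.2, 2.7]
finger_gap: 0.0247
grip_force: 39.5
```

Emit:
drive_tool:
  deltas:
    - [[255,0,0,-0.006,0,0,0],[255,0,0,-0.014,0,0,0],[255,0,0,-0.022,0,0,0],[255,0,0,-0.03,0,0,0],[255,0,0,-0.037,0,0,0],[255,0,0,-0.042,0,0,0],[255,0,0,-0.042,0,0,0]]

```text
clock: 3.52
tcp_pos: [0.5188, -0.1973, 0.1922]
orientation: [-0.0, 0.905, 0.425, 0.0]
wrist_force: [-3.3, 4.5, -3.0]
finger_gap: 0.025
grip_force: 40.6
```

Emit:
drive_tool:
  deltas:
    - [[255,0,0,-0.002,0,0,0],[255,0,0,-0.004,0,0,0],[255,0,0,-0.004,0,0,0]]

```text
clock: 3.9
tcp_pos: [0.5188, -0.1973, 0.1954]
orientation: [-0.0, 0.905, 0.425, -0.0]
wrist_force: [-2.8, 4.5, -7.7]
finger_gap: 0.0248
grip_force: 40.2
```

Emit:
drive_tool:
  deltas:
    - [[255,0,0,-0.001,0,0,0],[255,0,0,-0.002,0,0,0],[255,0,0,-0.002,0,0,0]]

```text
clock: 4.28
tcp_pos: [0.5188, -0.1974, 0.1964]
orientation: [-0.001, 0.905, 0.425, -0.0]
wrist_force: [-0.8, 4.5, -15.6]
finger_gap: 0.0248
grip_force: 40.5
```

```bash
python3 - <<'E'
from h import *
s=get_state(); print(s["tcp_pos"],s["wrist_force"],togauge(s["tcp_pos"]))
E
```

```text
[ 0.5188 -0.1974  0.1964] [ -0.7629   4.4545 -15.6239] [0.0427 0.     0.1964]
```

Emit:
drive_tool:
  deltas:
    - [[255,0,0,0.001,0,0,0],[0,0,0,0.001,0,0,0],[0,0,0,0.001,0,0,0],[0,0,0,-0.01,0,0,0],[0,0,0,-0.06,0,0,0],[0,0,0,-0.1,0,0,0],[0,0,0,-0.1,0,0,0]]

```text
clock: 5.15
tcp_pos: [0.5212, -0.1991, 0.3027]
orientation: [0.004, 0.905, 0.425, 0.003]
wrist_force: [-0.2, 0.0, -0.5]
finger_gap: 0.0856
grip_force: 0.0
```

```bash
cat >> h.py <<'E'
BC=np.array([.5243,-.4255,0]); BY=np.radians(31.6)
def bolt(x,y,z): return BC+gR(BY).apply([x,y,z])
E
python3 - <<'E'
from h import *
R=tool(BY,30)
delta(bolt(-.0135,0,.009)-.10*R.apply([0,0,1]),R)
E
```

```text
shift [-0.2327  0.1244  0.208 ] turn [-4.37 29.56 18.44]
```

Emit:
drive_tool:
  deltas:
    - [[0,-0.05,0.027,0,0,0,0],[0,-0.1,0.053,0,-1,8,4],[0,-0.15,0.08,0,-2,15,9],[0,-0.2,0.107,0.03,-3,22,14],[0,-0.2327,0.1244,0.07,-4.37,29.56,18.44],[0,-0.2327,0.1244,0.12,-4.37,29.56,18.44],[0,-0.2327,0.1244,0.17,-4.37,29.56,18.44],[0,-0.2327,0.1244,0.208,-4.37,29.56,18.44],[0,-0.2327,0.1244,0.208,-4.37,29.56,18.44],[0,-0.2327,0.1244,0.208,-4.37,29.56,18.44]]

```text
clock: 6.4
tcp_pos: [0.4669, -0.4572, 0.0909]
orientation: [-0.073, 0.93, 0.262, 0.246]
wrist_force: [0.0, -1.1, 0.4]
finger_gap: 0.0855
grip_force: 0.0
```

```bash
python3 - <<'E'
from h import *
s=get_state();print(s["joint_pos"],s["wrist_force"])
R=tool(BY,30)
delta(bolt(-.0135,0,.009),R)
p,d=read_camera("wrist");cv2.imwrite("pics/w2.png",p[:,:,::-1]);c=calibration("wrist")
T=c["world_from_camera"];K=c["mtx"]
for n,q in(("tail",bolt(.04,0,.016)),("front",bolt(-.04,0,.028)),("L",bolt(-.04,.015,.028)),("R",bolt(-.04,-.015,.028))):
    x=T[:3,:3].T@(q-T[:3,3]); x=x*[1,-1,-1]; th=np.arctan2(np.hypot(x[0],x[1]),x[2]); e=x[:2]/np.hypot(x[0],x[1]); print(n,K[0,0]*th*e+K[:2,2])
E
```

```text
[-1.1309  0.549  -0.0468  1.0453  0.5148  1.4423] [ 0.0391 -1.1298  0.3752]
shift [0.0045 0.0037 0.0969] turn [-0.34  0.26 -0.19]
tail [322.3327 133.7072]
front [322.5198 227.3902]
L [302.1409 227.3591]
R [342.8873 227.3489]
```

View pics/w2.png

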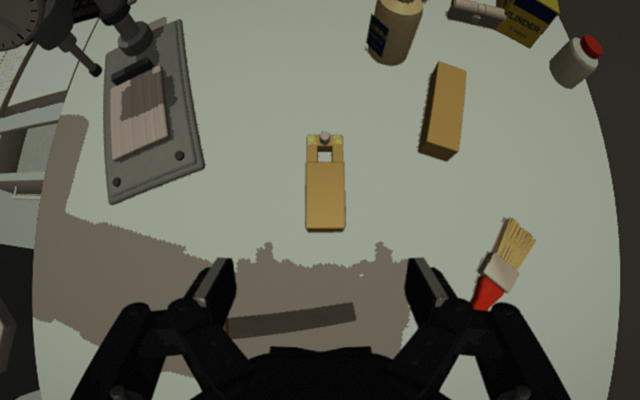

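Emit:
drive_tool:
  deltas:
    - [[0,0.0045,0.0054,0.03,0,0,0],[0,0.0045,0.0054,0.06,0,0,0],[0,0.0045,0.0054,0.075,0,0,0],[0,0.0045,0.0054,0.075,0,0,0],[0,0.0045,0.0054,0.075,0,0,0]]

```text
clock: 7.08
tcp_pos: [0.5043, -0.4399, 0.0279]
orientation: [-0.073, 0.93, 0.262, 0.246]
wrist_force: [0.0, -0.8, 0.3]
finger_gap: 0.0852
grip_force: 0.0
```

```bash
python3 - <<'E'
from h import *
s=get_state();print(s["wrist_force"])
delta(bolt(-.0135,-.0017,.009),tool(BY,30))
E
```

```text
[ 0.0078 -0.833   0.3484]
shift [ 0.0003 -0.      0.0219] turn [-0.33  0.26 -0.19]
```

Emit:
drive_tool:
  deltas:
    - [[0,0,0,0.012,-0.33,0.26,-0.19],[0,0,0,0.0215,-0.33,0.26,-0.19],[0,0,0,0.0215,-0.33,0.26,-0.19],[90,0,0,0.0215,-0.33,0.26,-0.19],[150,0,0,0.0215,-0.33,0.26,-0.19],[200,0,0,0.0215,-0.33,0.26,-0.19],[255,0,0,0.0215,-0.33,0.26,-0.19],[255,0,0,0.0215,-0.33,0.26,-0.19]]
  newtons: 60

```text
clock: 8.07
tcp_pos: [0.513, -0.4338, 0.0082]
orientation: [-0.071, 0.93, 0.263, 0.249]
wrist_force: [-2.9, -0.7, 3.2]
finger_gap: 0.029
grip_force: 61.0
```

```bash
python3 - <<'E'
from h import *
s=get_state();print(s["wrist_force"],s["tcp_pos"])
delta(bolt(-.0135,-.0017,.009),tool(BY,30))
p0,R0=cur();print("up .16:",R0.inv().apply([0,0,.12]))
E
```

```text
[-2.8824 -0.7185  3.1843] [ 0.513  -0.4338  0.0082]
shift [ 0.0008  0.0006 -0.0005] turn [-0.05  0.01 -0.05]
up .16: [ 0.06   -0.0001 -0.1039]
```

Emit:
drive_tool:
  deltas:
    - [[255,0.01,0,-0.0173,0,0,0],[255,0.03,0,-0.052,0,0,0],[255,0.05,0,-0.0866,0,0,0],[255,0.05,0,-0.0866,0,0,0],[255,0.05,0,-0.0866,0,0,0]]

```text
clock: 8.7
tcp_pos: [0.5125, -0.4325, 0.1062]
orientation: [-0.072, 0.93, 0.263, 0.248]
wrist_force: [-0.2, 0.2, -3.6]
finger_gap: 0.0285
grip_force: 60.4
```

```bash
python3 - <<'E'
from h import *
s=get_state();print(s["wrist_force"],s["tcp_pos"],s["joint_pos"],s["finger_gap"])
delta(gauge(-.143,0,.108),tool(YAW,30))
E
```

```text
[-0.1714  0.2479 -3.5768] [ 0.5125 -0.4325  0.1062] [-1.0507  0.5336 -0.0329  1.0268  0.5225  1.5341] 0.02846857710041085
shift [-0.0403 -0.1373 -0.0246] turn [  9.16   0.   -16.36]
```

Emit:
drive_tool:
  deltas:
    - [[255,-0.01,-0.034,-0.006,2.3,0,-4.1],[255,-0.02,-0.07,-0.012,4.6,0,-8.2],[255,-0.03,-0.105,-0.018,6.9,0,-12.3],[255,-0.0403,-0.1373,-0.0246,9.16,0,-16.36],[255,-0.0403,-0.1373,-0.0246,9.16,0,-16.36],[255,-0.0403,-0.1373,-0.0246,9.16,0,-16.36]]

```text
clock: 9.45
tcp_pos: [0.401, -0.3412, 0.108]
orientation: [-0.11, 0.874, 0.411, 0.235]
wrist_force: [0.5, 0.6, -2.8]
finger_gap: 0.0292
grip_force: 60.3
```

```bash
python3 - <<'E'
from h import *
s=get_state();print(s["wrist_force"],togauge(s["tcp_pos"]),s["joint_pos"],s["finger_gap"])
delta(gauge(-.143,0,.108),tool(YAW,30))
delta(gauge(-.143,0,.046),tool(YAW,30))
delta(gauge(-.026,0,.046),tool(YAW,30))
p,d=read_camera("wrist");cv2.imwrite("pics/w3.png",p[:,:,::-1]);print(calibration("wrist"))
E
```

```text
[ 0.5039  0.602  -2.7815] [-0.1432 -0.001   0.108 ] [-1.1283  0.4274 -0.2143  1.1671  0.4714  1.0774] 0.029162323038476903
shift [ 0.0002 -0.001   0.0001] turn [ 0.09 -0.02 -0.01]
shift [-0.0309 -0.0011  0.0538] turn [ 0.09 -0.02 -0.01]
shift [ 0.0704 -0.0012  0.1123] turn [ 0.09 -0.02 -0.01]
{'mtx': array([[309.7069,   0.    , 320.0797],
       [  0.    , 309.7069, 202.3095],
       [  0.    ,   0.    ,   1.    ]]), 'world_from_camera': array([[ 0.77  ,  0.6237, -0.1347,  0.3991],
       [-0.6381,  0.7537, -0.1573, -0.3443],
       [ 0.0034,  0.2071,  0.9783,  0.2709],
       [ 0.    ,  0.    ,  0.    ,  1.    ]])}
```

View pics/w3.png

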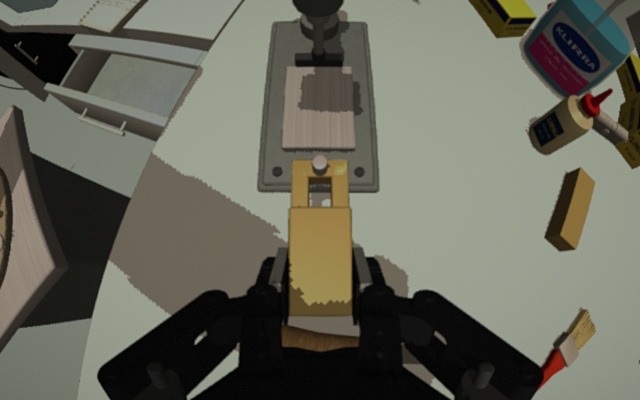

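```bash
python3 - <<'E'
from h import *
p,d=read_camera("side"); np.save("s1.npy",d)
T=calibration("side");K=T["mtx"];T=T["world_from_camera"]
def px(q):
    x=T[:3,:3].T@(np.asarray(q)-T[:3,3]); return [K[0,2]+K[0,0]*x[0]/-x[2],K[1,2]-K[1,1]*x[1]/-x[2]]
c=calibration("wrist")["world_from_camera"][:3,3]; t=get_state()["tcp_pos"]
print("cam",px(c),"tcp",px(t),-(T[:3,:3].T@(c-T[:3,3]))[2]); u,v=map(int,px(c)); print(d[v-12:v+13:4,u-12:u+13:4])
a,b=max(0,u-100),max(0,v-80)
q=p[b:b+190,a:a+200,::-1]; cv2.imwrite("pics/s1.png",cv2.resize(q,None,fx=3,fy=3)); print(a,b,q.shape)
E
```

```text
cam [np.float64(395.70451067590795), np.float64(143.54796995897328)] tcp [np.float64(385.0054228805191), np.float64(220.3496226766491)] 0.7281878663745308
[[1.3253 1.3312 1.3236 1.3248 1.3287 1.3327 0.7668]
 [1.3049 1.3095 0.     1.3045 1.3089 0.7754 0.7657]
 [1.2908 1.2858 1.2827 1.2894 1.2854 0.7745 0.7635]
 [1.2669 1.2675 1.2682 1.2683 0.7848 0.7689 0.7603]
 [1.2488 1.252  1.2529 1.2512 0.7771 0.7669 0.7601]
 [1.235  1.2386 1.2327 1.2367 0.7738 0.7645 0.7595]
 [1.2189 1.2151 1.2137 0.8025 0.7997 0.7678 0.761 ]]
295 63 (190, 200, 3)
```

View pics/s1.png

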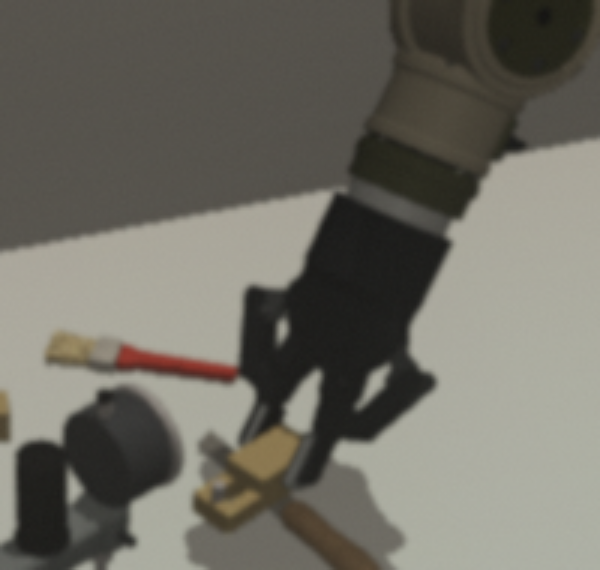

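Emit:
drive_tool:
  deltas:
    - [[255,-0.015,-0.001,0.027,0.09,0,0],[255,-0.031,-0.001,0.054,0.09,0,0],[255,-0.006,-0.001,0.068,0.09,0,0],[255,0.019,-0.001,0.083,0.09,0,0],[255,0.036,-0.001,0.093,0.09,0,0],[255,0.053,-0.001,0.103,0.09,0,0],[255,0.064,-0.001,0.1085,0.09,0,0],[255,0.0704,-0.001,0.1123,0.09,0,0],[255,0.0704,-0.001,0.1123,0.09,0,0],[255,0.0704,-0.001,0.1123,0.09,0,0]]

```text
clock: 10.8
tcp_pos: [0.4749, -0.2509, 0.0471]
orientation: [-0.11, 0.874, 0.411, 0.234]
wrist_force: [-0.3, 0.2, -3.7]
finger_gap: 0.0289
grip_force: 60.3
```

```bash
python3 - <<'E'
from h import *
s=get_state();print(s["wrist_force"],togauge(s["tcp_pos"]),s["joint_pos"],s["finger_gap"])
for z in (.040,.036,.033,.031): delta(gauge(-.026,0,z),tool(YAW,30))
E
```

```text
[-0.3386  0.2363 -3.6511] [-0.0266 -0.0003  0.0471] [-0.9207  0.4304 -0.3789  0.891   0.5085  1.3077] 0.028871659036268715
shift [-0.003  -0.0003  0.0064] turn [0.04 0.01 0.04]
shift [-0.005  -0.0003  0.0099] turn [0.04 0.01 0.04]
shift [-0.0065 -0.0003  0.0125] turn [0.04 0.01 0.04]
shift [-0.0075 -0.0003  0.0142] turn [0.04 0.01 0.04]
```

Emit:
drive_tool:
  deltas:
    - [[255,-0.0025,0,0.0043,0,0,0],[255,-0.005,0,0.0087,0,0,0],[255,-0.005,0,0.0087,0,0,0]]

```text
clock: 11.18
tcp_pos: [0.4746, -0.2502, 0.0364]
orientation: [-0.11, 0.874, 0.411, 0.234]
wrist_force: [0.3, 0.1, -4.1]
finger_gap: 0.0287
grip_force: 60.3
```

Emit:
drive_tool:
  deltas:
    - [[255,-0.0008,0,0.0013,0,0,0],[255,-0.0008,0,0.0013,0,0,0]]

```text
clock: 11.42
tcp_pos: [0.475, -0.2505, 0.0355]
orientation: [-0.11, 0.874, 0.411, 0.234]
wrist_force: [0.2, 0.4, -3.5]
finger_gap: 0.0289
grip_force: 60.3
```

Emit:
drive_tool:
  deltas:
    - [[255,-0.0008,0,0.0013,0,0,0],[255,-0.0008,0,0.0013,0,0,0]]

```text
clock: 11.68
tcp_pos: [0.475, -0.2504, 0.034]
orientation: [-0.11, 0.874, 0.411, 0.234]
wrist_force: [-0.2, 0.4, -3.0]
finger_gap: 0.0287
grip_force: 60.3
```

Emit:
drive_tool:
  deltas:
    - [[255,-0.0005,0,0.0009,0,0,0],[255,-0.0005,0,0.0009,0,0,0]]

```text
clock: 11.92
tcp_pos: [0.4751, -0.2505, 0.0332]
orientation: [-0.11, 0.874, 0.411, 0.235]
wrist_force: [-1.2, -0.9, -1.8]
finger_gap: 0.029
grip_force: 60.5
```

Emit:
drive_tool:
  deltas:
    - [[255,-0.0005,0,0.0009,0,0,0],[255,-0.0005,0,0.0009,0,0,0]]

```text
clock: 12.18
tcp_pos: [0.4751, -0.2505, 0.0331]
orientation: [-0.11, 0.874, 0.411, 0.235]
wrist_force: [-3.8, -0.9, 8.9]
finger_gap: 0.0289
grip_force: 61.8
```

Emit:
drive_tool:
  deltas:
    - [[255,0.0007,0,-0.0012,0,0,0],[255,0.0033,0,0.0003,0,0,0],[255,0.0059,0,0.0018,0,0,0],[255,0.0076,0,0.0028,0,0,0],[255,0.0076,0,0.0028,0,0,0]]

```text
clock: 12.8
tcp_pos: [0.4801, -0.2439, 0.0332]
orientation: [-0.11, 0.874, 0.412, 0.234]
wrist_force: [-0.2, 0.6, -2.0]
finger_gap: 0.029
grip_force: 60.4
```

Emit:
drive_tool:
  deltas:
    - [[255,0.0013,0,0.0007,0,0,0],[255,0.0013,0,0.0007,0,0,0]]

```text
clock: 13.05
tcp_pos: [0.481, -0.243, 0.0333]
orientation: [-0.11, 0.874, 0.411, 0.234]
wrist_force: [0.0, 0.4, -2.7]
finger_gap: 0.0287
grip_force: 60.4
```

Emit:
drive_tool:
  deltas:
    - [[255,0.0009,0,0.0005,0,0,0],[255,0.0009,0,0.0005,0,0,0]]

```text
clock: 13.3
tcp_pos: [0.4817, -0.2423, 0.0334]
orientation: [-0.11, 0.874, 0.411, 0.234]
wrist_force: [0.4, -0.8, -3.5]
finger_gap: 0.0296
grip_force: 60.4
```

Emit:
drive_tool:
  deltas:
    - [[255,0.0009,0,0.0005,0,0,0],[255,0.0009,0,0.0005,0,0,0]]

```text
clock: 13.55
tcp_pos: [0.4824, -0.2415, 0.0334]
orientation: [-0.11, 0.874, 0.411, 0.234]
wrist_force: [0.3, 0.2, -2.8]
finger_gap: 0.0289
grip_force: 60.4
```

Emit:
drive_tool:
  deltas:
    - [[255,0.0009,0,0.0005,0,0,0],[255,0.0009,0,0.0005,0,0,0]]

```text
clock: 13.8
tcp_pos: [0.4829, -0.2409, 0.0334]
orientation: [-0.11, 0.874, 0.411, 0.234]
wrist_force: [-0.7, -0.5, -2.0]
finger_gap: 0.0287
grip_force: 60.6
```

Emit:
drive_tool:
  deltas:
    - [[255,0.0009,0,0.0005,0,0,0],[255,0.0009,0,0.0005,0,0,0]]

```text
clock: 14.05
tcp_pos: [0.483, -0.2409, 0.0334]
orientation: [-0.109, 0.874, 0.411, 0.233]
wrist_force: [-5.5, -3.6, -0.3]
finger_gap: 0.0287
grip_force: 61.2
```

```bash
python3 - <<'E'
from h import *
s=get_state();print(s["wrist_force"],gR(YAW).inv().apply(s["wrist_force"]),togauge(s["tcp_pos"]))
E
```

```text
[-5.5453 -3.6241 -0.3184] [-6.3284  1.9587 -0.3184] [-0.0137 -0.0002  0.0334]
```

Emit:
drive_tool:
  deltas:
    - [[255,-0.0003,0,0.0004,0,0,0],[255,-0.0003,0,0.0004,0,0,0]]

```text
clock: 14.3
tcp_pos: [0.483, -0.241, 0.0332]
orientation: [-0.109, 0.874, 0.411, 0.234]
wrist_force: [-6.4, -2.8, 2.4]
finger_gap: 0.0287
grip_force: 61.4
```

Emit:
drive_tool:
  deltas:
    - [[200,0,0,0,0,0,0],[120,0,0,0,0,0,0],[0,0,0,0,0,0,0],[0,0,0,0,0,0,0],[0,0,0,0,0,0,0]]

```text
clock: 14.92
tcp_pos: [0.4838, -0.2399, 0.033]
orientation: [-0.11, 0.874, 0.412, 0.235]
wrist_force: [-0.5, -0.1, -0.2]
finger_gap: 0.0856
grip_force: 0.0
```

```bash
python3 - <<'E'
from h import *
s=get_state();print(s["wrist_force"],togauge(s["tcp_pos"]),s["finger_gap"])
p,d=read_camera("wrist");cv2.imwrite("pics/w4.png",p[:,:,::-1])
E
```

```text
[-0.459  -0.0843 -0.1968] [-0.0124 -0.0002  0.033 ] 0.08563332665209478
```

View pics/w4.png

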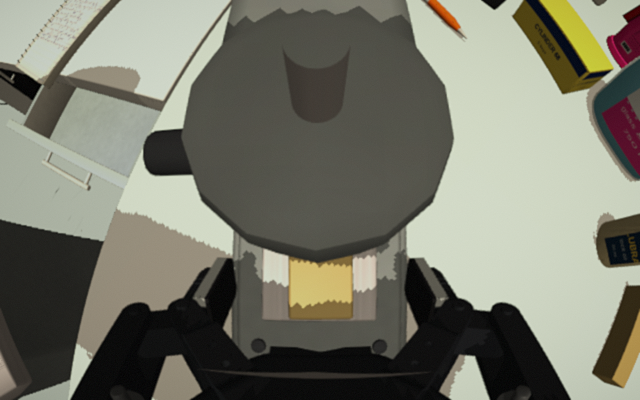

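Emit:
drive_tool:
  deltas:
    - [[0,-0.01,0,-0.006,0,0,0],[0,-0.035,0,-0.02,0,0,0],[0,-0.07,0,-0.04,0,0,0],[0,-0.104,0,-0.06,0,0,0],[0,-0.079,0,-0.103,0,0,0],[0,-0.054,0,-0.147,0,0,0],[0,-0.029,0,-0.19,0,0,0],[0,-0.004,0,-0.233,0,0,0],[0,0.021,0,-0.277,0,0,0],[0,0.021,0,-0.277,0,0,0],[0,0.021,0,-0.277,0,0,0]]

```text
clock: 16.35
tcp_pos: [0.4064, -0.333, 0.2829]
orientation: [-0.11, 0.874, 0.411, 0.234]
wrist_force: [0.6, 0.2, -0.7]
finger_gap: 0.0854
grip_force: 0.0
```

```bash
python3 - <<'E'
from h import *
s=get_state();print(s["wrist_force"],togauge(s["tcp_pos"]),s["joint_pos"])
delta(gauge(.042,0,.30),tool(YAW))
for n in("side","top"):
    p,d=read_camera(n); np.save(n+"2.npy",d); g=cloud(n,d).reshape(-1,3); g=g[np.isfinite(g[:,0])]
    q=gR(YAW).inv().apply(g-np.r_[g0,0])-np.r_[(.0044,.0043) if n=="side" else (.0005,.001),0]
    m=(q[:,2]>.047)&(q[:,2]<.060)&(abs(q[:,0])<.06)&(abs(q[:,1])<.04); print(n,m.sum(),q[m].min(0),q[m].max(0),np.percentile(q[m],[3,97],axis=0))
    print(cv2.minAreaRect((q[m][:,:2]*1000).astype(np.float32)))
    m=(q[:,2]>.22)&(q[:,2]<.235)&(abs(q[:,0]-.042)<.02)&(abs(q[:,1])<.02); print("grip top",m.sum(),np.median(q[m],0) if m.any() else 0)
    cv2.imwrite(f"pics/{n}2.png",cv2.resize(p[150:350,190:400,::-1],None,fx=2.8,fy=2.8))
E
```

```text
[ 0.6382  0.2442 -0.7004] [-0.1335  0.0001  0.2829] [-1.1124  0.3157  0.0684  1.5542  0.474   1.0937]
shift [0.1605 0.0002 0.0729] turn [  0.05 -29.98   0.03]
side 442 [-0.0406 -0.0167  0.047 ] [0.0385 0.0151 0.0557] [[-0.0378 -0.0144  0.0484]
 [ 0.0347  0.014   0.0543]]
((-1.0283050537109375, -0.7237644195556641), (31.568939208984375, 78.76689910888672), 88.01738739013672)
grip top 183 [0.0437 0.0007 0.2244]
top 189 [-0.0399 -0.0154  0.0485] [-0.006   0.0145  0.0569] [[-0.0391 -0.0146  0.0508]
 [-0.0071  0.0136  0.0563]]
((-22.964481353759766, -0.3968515396118164), (33.6431884765625, 29.711069107055664), 1.018736481666565)
grip top 147 [0.042  0.0002 0.2257]
```

View pics/side2.png

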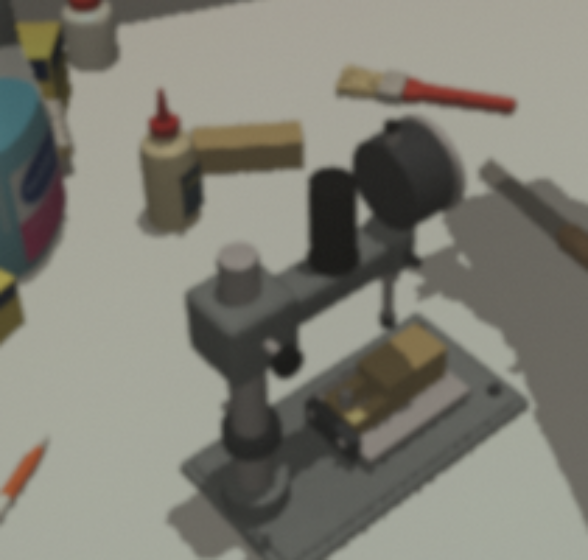

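Emit:
drive_tool:
  deltas:
    - [[0,0.01,0,-0.0173,0,-10,0],[0,0.015,0,-0.026,0,-20,0],[0,0.055,0,0.01,0,-30,0],[0,0.1,0,0.038,0,-30,0],[0,0.14,0,0.061,0,-30,0],[0,0.1605,0,0.0729,0,-30,0],[0,0.1605,0,0.0729,0,-30,0],[0,0.1605,0,0.0729,0,-30,0]]

```text
clock: 17.45
tcp_pos: [0.5179, -0.1977, 0.2994]
orientation: [-0.0, 0.905, 0.426, -0.001]
wrist_force: [-0.3, -0.2, 0.1]
finger_gap: 0.0855
grip_force: 0.0
```

```bash
python3 - <<'E'
from h import *
delta(gauge(.042,0.0003,.1955),tool(YAW))
E
```

```text
shift [0.0002 0.0003 0.1039] turn [-0.07  0.04  0.04]
```

Emit:
drive_tool:
  deltas:
    - [[0,0,0,0.04,0,0,0],[0,0,0,0.08,0,0,0],[0,0,0,0.104,0,0,0],[0,0,0,0.104,0,0,0],[100,0,0,0.104,0,0,0],[180,0,0,0.104,0,0,0],[255,0,0,0.104,0,0,0],[255,0,0,0.104,0,0,0],[255,0,0,0.104,0,0,0]]
  newtons: 40

```text
clock: 18.58
tcp_pos: [0.5187, -0.1974, 0.197]
orientation: [0.001, 0.905, 0.426, 0.0]
wrist_force: [-1.7, 1.0, 2.3]
finger_gap: 0.0243
grip_force: 39.2
```

Emit:
drive_tool:
  deltas:
    - [[255,0,0,0.003,0,0,0],[255,0,0,0.008,0,0,0],[255,0,0,0.014,0,0,0],[255,0,0,0.02,0,0,0],[255,0,0,0.026,0,0,0],[255,0,0,0.03,0,0,0],[255,0,0,0.032,0,0,0]]

```text
clock: 19.45
tcp_pos: [0.5187, -0.1975, 0.1641]
orientation: [0.0, 0.905, 0.426, 0.0]
wrist_force: [-0.5, 1.3, 3.5]
finger_gap: 0.0251
grip_force: 39.2
```

Emit:
drive_tool:
  deltas:
    - [[255,0,0,0.002,0,0,0],[255,0,0,0.002,0,0,0]]

```text
clock: 19.7
tcp_pos: [0.5187, -0.1974, 0.1621]
orientation: [0.0, 0.905, 0.426, 0.0]
wrist_force: [0.0, 0.3, -0.5]
finger_gap: 0.0248
grip_force: 39.2
```

Emit:
drive_tool:
  deltas:
    - [[255,0,0,0.004,0,0,0],[255,0,0,0.004,0,0,0]]

```text
clock: 19.95
tcp_pos: [0.5187, -0.1974, 0.1582]
orientation: [0.0, 0.905, 0.426, 0.0]
wrist_force: [0.2, 1.4, 1.2]
finger_gap: 0.0247
grip_force: 39.2
```

Emit:
drive_tool:
  deltas:
    - [[255,0,0,0.004,0,0,0],[255,0,0,0.0075,0,0,0],[255,0,0,0.0075,0,0,0]]

```text
clock: 20.32
tcp_pos: [0.5187, -0.1974, 0.1508]
orientation: [0.0, 0.905, 0.426, 0.0]
wrist_force: [-0.5, 1.2, 1.9]
finger_gap: 0.025
grip_force: 39.4
```

```bash
python3 - <<'E'
from h import *
for n in("side","top"):
    p,d=read_camera(n); g=cloud(n,d).reshape(-1,3); g=g[np.isfinite(g[:,0])]
    q=gR(YAW).inv().apply(g-np.r_[g0,0])-np.r_[(.0044,.0043) if n=="side" else (.0005,.001),0]
    m=(q[:,2]>.185)&(q[:,2]<.21)&(abs(q[:,0])<.004)&(abs(q[:,1])<.004);print(n,"cap",m.sum(),np.percentile(q[m,2],[50,90]) if m.any() else 0)
p,d=read_camera("wrist");cv2.imwrite("pics/w5.png",p[:,:,::-1])
E
```

```text
side cap 0 0
top cap 26 [0.2059 0.2077]
```

Emit:
drive_tool:
  deltas:
    - [[255,0,0,0.0007,0,0,0],[255,0,0,0.0007,0,0,0],[200,0,0,0.0007,0,0,0],[100,0,0,0.0007,0,0,0],[0,0,0,0.0007,0,0,0],[0,0,0,0.0007,0,0,0],[0,0,0,-0.04,0,0,0],[0,0,0,-0.09,0,0,0],[0,0,0,-0.12,0,0,0],[0,-0.06,0,-0.12,0,0,0],[0,-0.12,0,-0.12,0,0,0],[0,-0.18,0,-0.12,0,0,0]]

```text
clock: 21.98
tcp_pos: [0.4029, -0.3373, 0.271]
orientation: [0.001, 0.905, 0.426, 0.0]
wrist_force: [1.1, -1.1, -0.6]
finger_gap: 0.0855
grip_force: 0.0
```

```bash
python3 - <<'E'
from h import *
s=get_state();print(togauge(s["tcp_pos"]),s["wrist_force"])
for n,o in(("side",(.0044,.0043)),("top",(.0005,.001))):
    p,d=read_camera(n); np.save(n+"3.npy",d); 
    for k in("0","2","3"):
        g=cloud(n,np.load(n+k+".npy")).reshape(-1,3); g=g[np.isfinite(g[:,0])]
        q=gR(YAW).inv().apply(g-np.r_[g0,0])-np.r_[o,0]
        m=(q[:,2]>.165)&(q[:,2]<.235)&(np.hypot(q[:,0]-.042,q[:,1])<.008);print(n,k,"grip",m.sum(),np.median(q[m,2]) if m.any() else 0,end=" ")
        m=(q[:,2]>.045)&(q[:,2]<.06)&(abs(q[:,0])<.05)&(abs(q[:,1])<.03)
        if k!="0": print("bolt",m.sum(),np.percentile(q[m],[1,99],axis=0).ravel(), np.median(q[m&(q[:,0]<-.02),2]))
p,d=read_camera("wrist");cv2.imwrite("pics/w6.png",p[:,:,::-1])
E
```

```text
[-0.139   0.0001  0.271 ] [ 1.0931 -1.0691 -0.5884]
side 0 grip 55 0.1795365442256304 side 2 grip 59 0.22465082275224815 bolt 471 [-0.0387 -0.0153  0.0455  0.0371  0.0147  0.0545] 0.05232489547884472
side 3 grip 59 0.1776040938484614 bolt 439 [-0.0393 -0.0149  0.0454  0.0367  0.0146  0.0581] 0.05219015651178232
top 0 grip 44 0.18083472123916008 top 2 grip 54 0.2260285276403716 bolt 191 [-0.0397 -0.0151  0.0483 -0.0064  0.0142  0.0569] 0.05332031077191456
top 3 grip 0 0 Traceback (most recent call last):
  File "<stdin>", line 10, in <module>
    return _quantile_unchecked(
        a, q, axis, out, overwrite_input, method, keepdims, weights)
    return _ureduce(a,
                    func=_quantile_ureduce_func,
    ...<5 lines>...
                    overwrite_input=overwrite_input,
                    method=method)
    r = func(a, **kwargs)
    result = _quantile(arr,
                       quantiles=q,
    ...<2 lines>...
                       out=out,
                       weights=wgt)
    slices_having_nans = np.isnan(arr[-1, ...])
                                  ~~~^^^^^^^^^
IndexError: index -1 is out of bounds for axis 0 with size 0
```

Emit:
drive_tool:
  deltas:
    - [[0,-0.02,0,0.01,0,10,0],[0,-0.04,0,0.03,0,20,0],[0,-0.06,0,0.05,0,30,0],[0,-0.08,0,0.08,0,40,0],[0,-0.1,0,0.11,0,50,0],[0,-0.11,0,0.12,0,50,0],[0,-0.11,0,0.12,0,50,0]]

```text
clock: 22.95
tcp_pos: [0.3339, -0.4211, 0.1503]
orientation: [-0.18, 0.82, 0.385, 0.382]
wrist_force: [0.2, -0.3, 0.9]
finger_gap: 0.0854
grip_force: 0.0
```

```bash
python3 - <<'E'
from h import *
s=get_state();print(togauge(s["tcp_pos"]),s["wrist_force"],s["clock"])
p,d=read_camera("wrist");c=calibration("wrist");T=c["world_from_camera"];K=c["mtx"]
x=T[:3,:3].T@(gauge(-.032,0,.154)-T[:3,3])*[1,-1,-1]; r=np.hypot(x[0],x[1]); uv=K[0,0]*np.arctan2(r,x[2])*x[:2]/r+K[:2,2]; print(uv)
u,v=map(int,uv); q=p[max(0,v-50):v+90,max(0,u-70):u+70,::-1]; cv2.imwrite("pics/dial.png",cv2.resize(q,None,fx=4,fy=4,interpolation=cv2.INTER_CUBIC))
E
```

```text
[-0.2476 -0.0003  0.1503] [ 0.1696 -0.2777  0.9263] 22.95
[318.8685  43.5407]
```

View pics/dial.png

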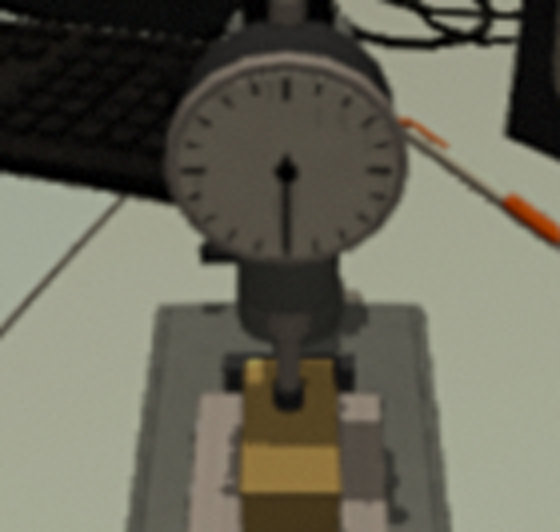

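The dial's hand, pivoted at crop pixel (287,172), points straight down to (287,250). The foot rests on the centred bolt at (290,398). I'm handing in.

```bash
python3 -c "
from workcell import *
print(hand_in())"
```

```text
the job is handed in; nothing more can be done
None
```

The bolt lies flat and centred on the anvil with its tail home against the fence, the foot rests on its thick part, and the dial's hand points straight down (about 10 mm); the job is handed in, at about 23 s on the robot's clock, but hand-in returned no verdict.

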